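# Shut and bolt the green instrument drawer

## Robot

A 6-joint arm with a two-finger parallel gripper is mounted at the origin on the work surface. World frame = base frame: x ahead of the robot, y to its left, z up, the work surface at z = 0. Lengths are in m, angles in degrees, forces in N, time in s.
With the tool pointing down it reaches from about 0.325 to 0.85 m from the base axis. Payload 15.5 kg.
Tool frame: the origin (TCP) lies at the very end of the fingers, on their centre line; the grasp point (between the pads) lies arm.grip_depth behind it (arm.grip_depth is the distance from the TCP to the grasp point, in m); z points along the fingers, y is the direction in which the jaws open and shut (so a half turn about z gives the same grasp; the last joint's range is limited). The gripper opens to 91 mm and grips with 3 to 60 N. Pads are 32 mm wide; open, the fingers measure 118 mm over their backs; the gripper's body (76 mm by 178 mm) begins 60 mm behind the grasp point.
Start: joints at [62.424, 28.281, 77.091, -0, 74.628, -5.472], TCP at [0.235, 0.579, 0.214] pointing down, gripper open.
Joint ranges: [-166.48, 166.48], [-47.26, 123.95], [12.59, 153.08], [-70.14, 250.14], [6.76, 159.57], [-176.63, 176.63]. Speed limits (degrees/s): [108.29, 108.29, 147.25, 172.46, 172.46, 172.46].

## Interface

Orientations are given as a 3x3 rotation matrix whose columns are the frame's x, y, z axes.
In Python, from rig import arm gives the robot as it stands. Calls block until the motion is done:
- arm.move_to(position, orientation): joint-space move of the TCP to a pose.
- arm.move_l(position, orientation=None, feed=0.15): straight line of the TCP; orientation=None keeps the orientation; feed is the mean speed in m/s.
- arm.move_joints(angles): joint-space move.
- arm.grip(opening): finger opening in m; the grip force is fixed at half the most; returns when the fingers have stopped.
- arm.sleep(seconds).
- arm.solve_ik(position, orientation): joint angles nearest the present ones, or None.
- arm.snapshot(name): name is "scene" or "top" or "wrist"; returns the picture (480x640x3 uint8, red, green, blue); there is no depth.
- arm.get_calibration(name): a dict with "intrinsics" (3x3 intrinsics, pixels), "cam_to_world" (4x4, takes a point from camera to world coordinates). Camera axes: x right, y down, z forward; pixel columns grow to the right and rows downward; lengths in m; the calibration is good to about 2 mm. The wrist camera is an equidistant fisheye: a pixel r from the principal point sees the ray r / f radians off the axis. A picture is of the moment at which its call begins: read the wrist's pose just before it. get_calibration takes no time and is no camera call; for the wrist camera it gives the pose at the moment of the call.
A pose or a line that the arm cannot do raises arm.Unreachable and nothing moves.
- arm.sign_off(): hands the job in, once; it reports no verdict.
Readings, each from a call of its own:
- arm.current_t(): time.
- arm.current_joint_positions(): joint angles.
- arm.current_dq(): joint speeds.
- arm.current_tau(): joint torques, N m.
- arm.current_ee_pos(): TCP position.
- arm.current_tool_rot(): TCP orientation.
- arm.current_force(): force on the tool from outside, world axes, zero at the start.
- arm.current_torque(): the same for the moment, N m.
- arm.current_width(): finger opening in m.
Only numpy, scipy, OpenCV 4.12 (cv2) and the standard library are available. Lean on these libraries where they do the work, as an engineer would, in place of code of your own. Each camera call takes 0.05 s, during which the arm holds its last target.

## Task

Push the green drawer fully shut with your fingertips, and only once it is home push its red bolt pin all the way across to lock it. Leave the white drawer and its bolt just as they are, because it is still being filled. Do not pick anything up or disturb the other things on the counter, and leave the steel case lying in the green drawer.

Things in the scene. Friction and masses are not known exactly. Their poses are not given: they have to be found in the camera images.
- green: Fixed drawer unit, green front and top, 220 wide (y), 280 deep (x), 110 mm high. Origin: on the counter, mid-width, 130 mm behind the cabinet's face. x points to the unit's back (the drawer closes that way), y to its left seen from the robot. Drawer: y = -110 to 37 mm; lock column: y = 40 to 110 mm, its front at x = -150 mm, flush with the shut drawer front
- green_drawer (a joint): Drawer slide, m: 0 = fully shut against its stop, grows as it is open (towards the robot), 0.15 at most; starts 0.07 to 0.11. Stays where it is left; moves with about 1.5 to 3 N. Body 0.7 kg
- green_bolt (a joint): Bolt slide, m: 0 = fully back (unlocked, to the unit's left, +y), 0.040 = fully across (locked, the pin moved to the unit's right, -y). Stays where it is left; moves with about 1 to 2 N; starts at 0 to 0.008
- green_pull (a point): Centre of the bar handle on the green drawer, moves with it. Bar 10 mm thick, 46 mm straight (90 overall) along the unit's y, 78 mm above the counter, 30 mm before the drawer front. Front: 147 mm wide, 110 high, 20 thick; a keeper arch (16 mm wide, top at 136 mm) stands on its edge, 57 mm to the handle's left (unit +y)
- green_pin (a point): Top centre of the red upright bolt pin on the green unit's lock column, 152 mm above the counter, moves with the bolt. Pin 15 mm in diameter, standing free 42 mm above the column top (110 mm) between two 8 mm high rails. The steel bolt bar at its foot enters the keeper arch of the shut drawer when across
- white: Fixed drawer unit, white front and top, 220 wide (y), 280 deep (x), 110 mm high. Origin: on the counter, mid-width, 130 mm behind the cabinet's face. x points to the unit's back (the drawer closes that way), y to its left seen from the robot. Drawer: y = -110 to 37 mm; lock column: y = 40 to 110 mm, its front at x = -150 mm, flush with the shut drawer front. Leave alone
- white_drawer (a joint): Drawer slide, m: 0 = fully shut against its stop, grows as it is open (towards the robot), 0.15 at most; starts 0.07 to 0.11. Stays where it is left; moves with about 1.5 to 3 N. Body 0.7 kg
- white_bolt (a joint): Bolt slide, m: 0 = fully back (unlocked, to the unit's left, +y), 0.040 = fully across (locked, the pin moved to the unit's right, -y). Stays where it is left; moves with about 1 to 2 N; starts at 0 to 0.008
- white_pull (a point): Centre of the bar handle on the white drawer, moves with it. Bar 10 mm thick, 46 mm straight (90 overall) along the unit's y, 78 mm above the counter, 30 mm before the drawer front. Front: 147 mm wide, 110 high, 20 thick; a keeper arch (16 mm wide, top at 136 mm) stands on its edge, 57 mm to the handle's left (unit +y). Leave alone
- white_pin (a point): Top centre of the red upright bolt pin on the white unit's lock column, 152 mm above the counter, moves with the bolt. Pin 15 mm in diameter, standing free 42 mm above the column top (110 mm) between two 8 mm high rails. The steel bolt bar at its foot enters the keeper arch of the shut drawer when across. Leave alone
- steel_case_mid (a point): Centre of a loose closed steel instrument case with a dark lid, 60 x 100 x 29 mm, lying in the green drawer, its underside 17 mm above the counter; it rides along with the drawer
- amber_jar_mid (a point): Centre of a loose amber glass jar, 44 mm in diameter, 50 mm high, standing in the white drawer
- purple_carton_mid (a point): Centre of a loose paper carton with a purple band, 70 x 100 x 50 mm, on the green unit's top
- orange_carton_mid (a point): Centre of a loose paper carton with an orange band, 70 x 100 x 50 mm, on the white unit's top
- ointment_jar_mid (a point): Centre of a small white jar with blue lid, 40 mm in diameter, 48 mm high, standing on the counter in front of the gap between the two drawers
- bottle_mid (a point): Centre of a blue bottle, 66 mm in diameter, 160 mm high, standing on the counter at the left
- bowl_mid (a point): Centre of a steel bowl, 120 mm in diameter, 45 mm high, standing on the counter at the right
There are look-alikes about, which are no part of the job. Leave any purple look-alike of the part that bears steel_case_mid alone.

How it is judged:
By the outcome, as a careful person would: the job done as asked, in the order asked, and still so for the second after the job is handed in, with the robot touching nothing.
It also fails if it takes over 51 s, if anything falls off the work surface, if the arm or the gripper's body presses on something with over 40 N, if the wrist force passes 120 N, or if a joint passes its speed limit or range.

## Working session

There is one attempt and no reset: what is moved stays moved. The work goes in short steps, each a Python script; the robot and the scene stay as the last script left them, time stands still between calls to the robot, and variables do not carry over. Pictures are saved under pics/ and viewed, and the job is handed in when it is done.

```bash
mkdir -p pics; ls
python3 - <<'E'
from rig import arm
import cv2
print(arm.current_t(), arm.grip_depth)
for n in ("scene","top"):
    im=arm.snapshot(n); cv2.imwrite(f"pics/{n}0.png",im[:,:,::-1])
    c=arm.get_calibration(n); print(n,c["intrinsics"],c["cam_to_world"])
E
```

```text
pics
0.0 0.0188
scene [[552.76972951   0.         317.59502286]
 [  0.         552.76972951 238.9249577 ]
 [  0.           0.           1.        ]] [[-0.58134882  0.59826768 -0.55146108  1.24167838]
 [ 0.81363418  0.43222871 -0.38881584  0.48582799]
 [ 0.00574137 -0.67472522 -0.73804669  1.03850658]
 [ 0.          0.          0.          1.        ]]
top [[550.18214237   0.         320.71569062]
 [  0.         550.18214237 235.11127839]
 [  0.           0.           1.        ]] [[-0.08923143 -0.9760839   0.19823714  0.26641983]
 [-0.9959982   0.08845097 -0.01280674  0.00341562]
 [-0.00503381 -0.1985866  -0.98007042  1.56035901]
 [ 0.          0.          0.          1.        ]]
```

View pics/scene0.png

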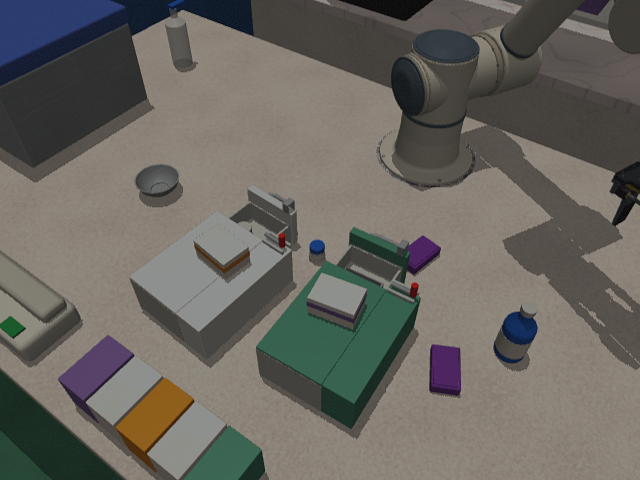

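View pics/top0.png

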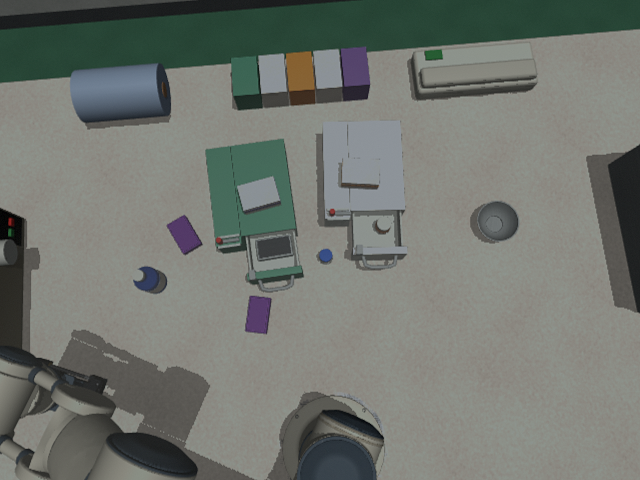

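The pictures show the green unit on the robot's left, with its drawer open (front at about top (275,273)) and its red pin at top (220,241). The white unit's pin is at (332,212). There are two purple look-alike cases on the counter at (184,235) and (258,314), and the ointment jar is at (326,256). I'll crop in closer next.

Run:
```python
import cv2
a=cv2.imread("pics/top0.png")[130:340,150:350]; cv2.imwrite("pics/top_c.png",cv2.resize(a,None,fx=2.85,fy=2.85,interpolation=cv2.INTER_CUBIC))
a=cv2.imread("pics/scene0.png")[200:400,250:470]; cv2.imwrite("pics/scene_c.png",cv2.resize(a,None,fx=3,fy=3,interpolation=cv2.INTER_CUBIC))
```

```text
(no output)
```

View pics/top_c.png

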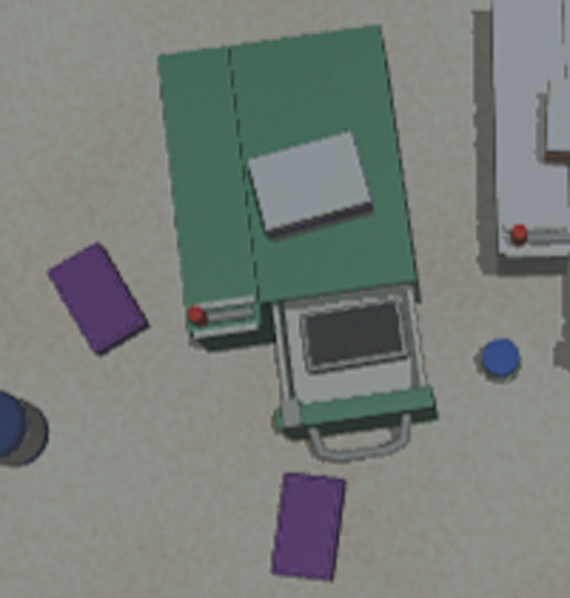

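View pics/scene_c.png

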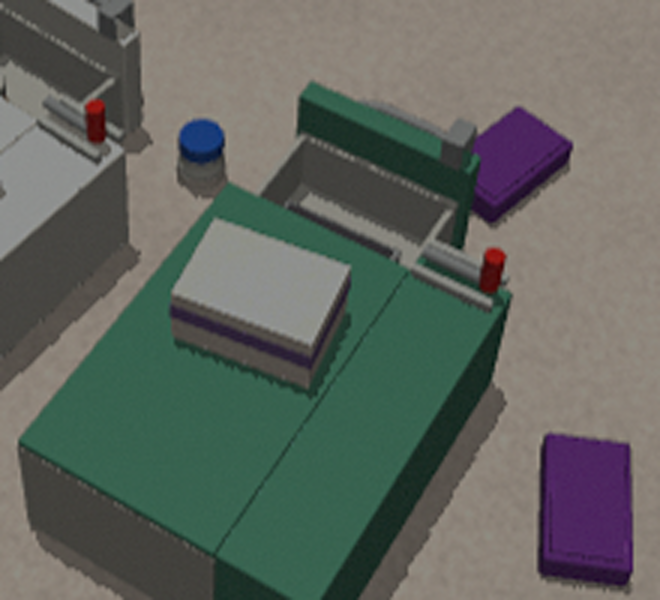

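```bash
cat > h.py <<'E'
import numpy as np
from rig import arm
def bp(name,u,v,z):
    c=arm.get_calibration(name);K=c["intrinsics"];T=c["cam_to_world"]
    d=T[:3,:3]@np.linalg.solve(K,[u,v,1]);o=T[:3,3]
    return o+d*(z-o[2])/d[2]
def proj(name,p):
    c=arm.get_calibration(name);K=c["intrinsics"];T=c["cam_to_world"]
    q=K@(T[:3,:3].T@(np.asarray(p)-T[:3,3]));return q[:2]/q[2]
def tc(x,y):return 150+x/2.85-.5+.17,130+y/2.85-.5+.17
def sc(x,y):return 250+x/3-.33,200+y/3-.33
E
python3 - <<'E'
from h import *
from scipy.optimize import least_squares
obs=[("top",tc(158,57),(.15,.11,.11)),("top",tc(381,26),(.15,-.11,.11)),("top",tc(417,285),(-.13,-.11,.11)),("top",tc(229,48),(.15,.0385,.11)),
("scene",sc(20,442),(.15,-.11,.11)),("scene",sc(230,183),(-.13,-.11,.11)),("scene",sc(511,295),(-.15,.11,.11)),("scene",sc(216,553),(.15,.0385,.11))]
def tw(p,q):
    c,s=np.cos(p[2]),np.sin(p[2]);return np.array([p[0]+c*q[0]-s*q[1],p[1]+s*q[0]+c*q[1],q[2]])
f=lambda p:np.concatenate([proj(n,tw(p,q))-np.array(uv) for n,uv,q in obs])
r=least_squares(f,[.6,.15,.1],loss='soft_l1');print(r.x,np.degrees(r.x[2]));print(r.fun.reshape(-1,2).round(1) if r.fun.size==16 else 0)
p=r.x
def inv(w):
    c,s=np.cos(p[2]),np.sin(p[2]);d=w-np.r_[p[:2],0];return np.array([c*d[0]+s*d[1],-s*d[0]+c*d[1],d[2]])
for nm,n,uv,z in [("pin top","top",tc(196,313),.152),("pin scene","scene",sc(493,253),.152),("front top left","top",tc(277,411),.11),("front topR near","top",tc(436,401),.11),("front far R","top",tc(432,388),.11),("s front outer R","scene",sc(312,83),.11),("keeper top","top",tc(291,406),.136),("jar","top",tc(501,356),.048),("handle mid","top",tc(362,455),.078),("pc1","top",tc(286,474),.029),("pc2","top",tc(345,480),.029),("case","top",tc(354,336),.046),("carton","top",tc(270,236),.11),("carton2","top",tc(372,212),.11)]:
    w=bp(n,*uv,z);print(nm,w.round(4),inv(w).round(4))
E
```

```text
[0.69135943 0.16147792 0.08526779] 4.885484517531613
[[-0.3 -0.4]
 [-0.5 -2.6]
 [ 3.5  3.2]
 [ 0.2 -1.5]
 [-1.2  1. ]
 [ 1.3 -6.9]
 [ 2.9 -9.8]
 [-0.1  0.2]]
pin top [0.5638 0.2519 0.152 ] [-0.1194  0.101   0.152 ]
pin scene [0.5656 0.2489 0.152 ] [-0.1179  0.0978  0.152 ]
front top left [0.4729 0.189  0.11  ] [-0.2153  0.046   0.11  ]
front topR near [0.4689 0.0408 0.11  ] [-0.2319 -0.1013  0.11  ]
front far R [0.4815 0.0435 0.11  ] [-0.2192 -0.0997  0.11  ]
s front outer R [0.4692 0.0434 0.11  ] [-0.2314 -0.0988  0.11  ]
keeper top [0.4727 0.1726 0.136 ] [-0.217   0.0297  0.136 ]
jar [ 0.516  -0.0246  0.048 ] [-0.1905 -0.1704  0.048 ]
handle mid [0.4284 0.1156 0.078 ] [-0.2659 -0.0233  0.078 ]
pc1 [0.4219 0.1945 0.029 ] [-0.2656  0.0559  0.029 ]
pc2 [0.411  0.1376 0.029 ] [-2.814e-01  1.000e-04  2.900e-02]
case [0.5492 0.1173 0.046 ] [-0.1455 -0.032   0.046 ]
carton [0.6409 0.1852 0.11  ] [-0.0483  0.0279  0.11  ]
carton2 [0.6556 0.0866 0.11  ] [-0.042  -0.0716  0.11  ]
```

```bash
cat >> h.py <<'E'
from scipy.optimize import least_squares
def tw(p,q):
    c,s=np.cos(p[2]),np.sin(p[2]);return np.array([p[0]+c*q[0]-s*q[1],p[1]+s*q[0]+c*q[1],q[2]])
def inv(p,w):
    c,s=np.cos(p[2]),np.sin(p[2]);d=w-np.r_[p[:2],0];return np.array([c*d[0]+s*d[1],-s*d[0]+c*d[1],d[2]])
E
python3 - <<'E'
from h import *
obs=[("top",tc(158,57),(.13,.11,.11)),("top",tc(381,26),(.13,-.11,.11)),("top",tc(416,290),(-.13,-.11,.11)),("top",tc(229,48),(.13,.0385,.11)),
("scene",sc(20,442),(.13,-.11,.11)),("scene",sc(230,183),(-.13,-.11,.11)),("scene",sc(511,295),(-.15,.11,.11)),("scene",sc(216,553),(.13,.0385,.11))]
f=lambda p:np.concatenate([proj(n,tw(p,q))-np.array(uv) for n,uv,q in obs])
r=least_squares(f,[.6,.15,.1],loss='soft_l1');print(r.x,np.degrees(r.x[2]));print(r.fun.reshape(-1,2).round(1))
p=r.x
for nm,n,uv,z in [("pin top","top",tc(196,313),.152),("pin scene","scene",sc(493,253),.152),("front top left","top",tc(277,411),.11),("front topR near","top",tc(436,401),.11),("front far R","top",tc(432,388),.11),("s front outer R","scene",sc(312,83),.11),("keeper top","top",tc(291,406),.136),("jar","top",tc(501,356),.048),("handle mid","top",tc(362,455),.078),("pc1","top",tc(286,474),.029),("pc2","top",tc(345,480),.029),("case","top",tc(354,336),.046),("carton","top",tc(270,236),.11),("carton2","top",tc(372,212),.11)]:
    w=bp(n,*uv,z);print(nm,w.round(4),inv(p,w).round(4))
E
```

```text
[0.70939054 0.16639074 0.05923458] 3.39389146079334
[[-0.4 -0.8]
 [-0.3 -1.1]
 [ 0.4 -3.7]
 [ 0.2 -1.3]
 [ 0.1 -0.7]
 [ 0.5 -1.1]
 [ 2.  -1.3]
 [ 0.1 -0.1]]
pin top [0.5638 0.2519 0.152 ] [-0.1403  0.094   0.152 ]
pin scene [0.5656 0.2489 0.152 ] [-0.1387  0.0909  0.152 ]
front top left [0.4729 0.189  0.11  ] [-0.2347  0.0366  0.11  ]
front topR near [0.4689 0.0408 0.11  ] [-0.2475 -0.1112  0.11  ]
front far R [0.4815 0.0435 0.11  ] [-0.2348 -0.1092  0.11  ]
s front outer R [0.4692 0.0434 0.11  ] [-0.2471 -0.1086  0.11  ]
keeper top [0.4727 0.1726 0.136 ] [-0.2359  0.0202  0.136 ]
jar [ 0.516  -0.0246  0.048 ] [-0.2043 -0.1792  0.048 ]
handle mid [0.4284 0.1156 0.078 ] [-0.2835 -0.0341  0.078 ]
pc1 [0.4219 0.1945 0.029 ] [-0.2853  0.0451  0.029 ]
pc2 [0.411  0.1376 0.029 ] [-0.2996 -0.0111  0.029 ]
case [0.5492 0.1173 0.046 ] [-0.1629 -0.0396  0.046 ]
carton [0.6409 0.1852 0.11  ] [-0.0673  0.0228  0.11  ]
carton2 [0.6556 0.0866 0.11  ] [-0.0584 -0.0765  0.11  ]
```

Taking the unit's depth as x = -0.15 to +0.13, everything agrees: the drawer front edges come out at y = -0.111 and 0.037, and the keeper at 0.020. The drawer is about 0.097 m open and the pin sits at about (-0.14, 0.092).

Look-alikes:
- **Drawer:** green front at top (275,273), or the white one at (380,250). The green one is mine.
- **Pin:** green column pin at (220,241), or the white one at (332,212). The green one is mine.
- **Cases:** the dark-lidded one in the drawer at (273,247) stays where it is. The purple ones at (184,235) and (258,314) are to be avoided.

The close crops confirm these choices. Next I'll approach the green handle with the fingers closed.

```bash
cat >> h.py <<'E'
P=np.array([.7094,.1664,.0592])
def R(s):
    c,sn=np.cos(P[2]),np.sin(P[2]);ux=np.array([c,sn,0]);uy=np.array([-sn,c,0])
    return np.column_stack([-s*ux,s*uy,[0,0,-1]])
def W(x,y,z):return tw(P,(x,y,z))
def st():
    f=arm.current_force();t=inv(P,arm.current_ee_pos());c,s=np.cos(P[2]),np.sin(P[2])
    fu=np.array([c*f[0]+s*f[1],-s*f[0]+c*f[1],f[2]])
    print("t%.2f tcp"%arm.current_t(),t.round(4),"F",fu.round(1));return t,fu
E
python3 - <<'E'
from h import *
obs=[("top",tc(158,57),(.13,.11,.11)),("top",tc(381,26),(.13,-.11,.11)),("top",tc(229,48),(.13,.0385,.11)),
("scene",sc(20,442),(.13,-.11,.11)),("scene",sc(230,183),(-.13,-.11,.11)),("scene",sc(511,295),(-.15,.11,.11)),("scene",sc(216,553),(.13,.0385,.11))]
f=lambda p:np.concatenate([proj(n,tw(p,q))-np.array(uv) for n,uv,q in obs])
print(least_squares(f,P,loss='soft_l1').x)
for s in(1,-1):print(s,arm.solve_ik(W(-.330,-.0365,.2),R(s)),arm.solve_ik(W(-.14,.13,.125),R(s)))
print(arm.current_tool_rot().round(2), arm.current_joint_positions())
E
```

```text
[0.70974733 0.165993   0.06307615]
1 [ 7.50226625e+00  1.10546900e+01  1.07983444e+02 -2.54444375e-14
  6.09618658e+01 -8.58896439e+01] [ 2.17097138e+01  3.40234517e+01  8.17999879e+01 -2.54444375e-14
  6.41765604e+01 -7.16821963e+01]
-1 [ 7.50226625e+00  1.10546900e+01  1.07983444e+02 -2.54444375e-14
  6.09618658e+01  9.41103561e+01] [ 2.17097138e+01  3.40234517e+01  8.17999879e+01 -2.54444375e-14
  6.41765604e+01  1.08317804e+02]
[[-0.93  0.38 -0.  ]
 [ 0.38  0.93 -0.  ]
 [ 0.   -0.   -1.  ]] [ 6.24227762e+01  2.83114329e+01  7.71229005e+01  2.38108393e-04
  7.46266694e+01 -5.46989691e+00]
```

```bash
sed -i 's/^P=.*/P=np.array([.7097,.1661,.0625])/' h.py
python3 - <<'E'
from h import *
import cv2
arm.grip(0.0); st()
arm.move_to(W(-.330,-.0365,.2),R(1)); st()
arm.move_l(W(-.330,-.0365,.062)); st()
for n in("top","wrist"):cv2.imwrite(f"pics/{n}1.png",arm.snapshot(n)[:,:,::-1])
a=cv2.imread("pics/top1.png")[190:350,190:350];cv2.imwrite("pics/top1c.png",cv2.resize(a,None,fx=3.7,fy=3.7))
E
```

```text
t1.47 tcp [-0.4478  0.4418  0.2139] F [-1.   0.2 -0.8]
t3.26 tcp [-0.3297 -0.0361  0.2001] F [ 0.  -0.4 -0.1]
t4.33 tcp [-0.3297 -0.0364  0.0624] F [ 0.8  0.4 -0.2]
```

View pics/top1c.png

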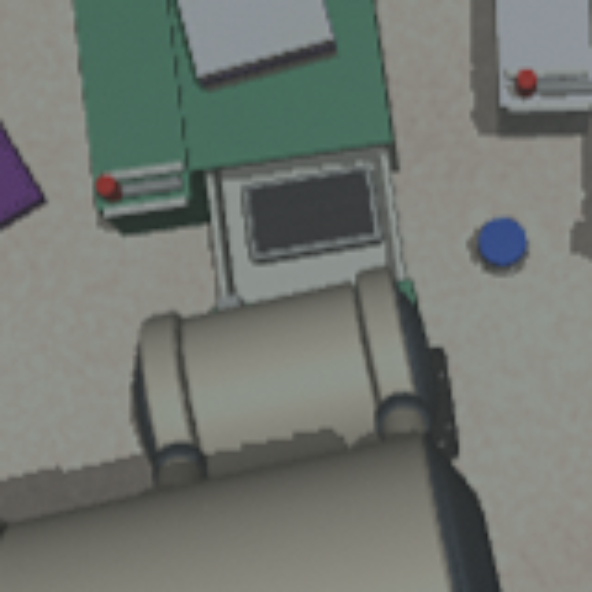

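View pics/wrist1.png

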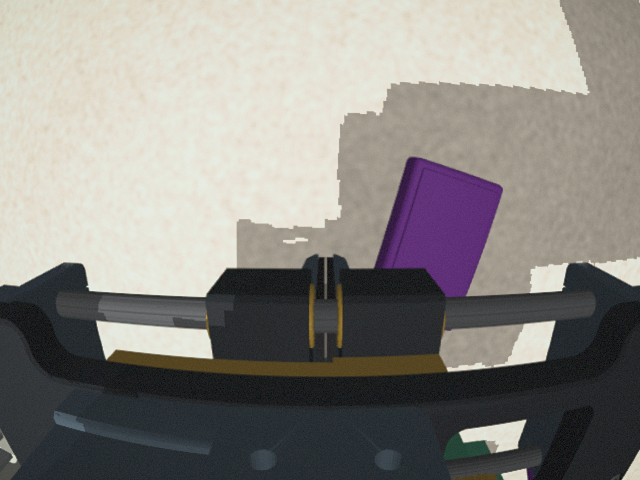

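The fingers are in front of the handle and the purple case below is clear of them (29 mm high, fingertips at 62 mm). Next is the push, with force watched.

Run:
```python
from h import *
import cv2
for x in(-.300,-.28,-.25,-.22):
    arm.move_l(W(x,-.0365,.062),feed=.06); t,f=st()
    if abs(f[0])>12: break
else:
    x=-.22
    while x<-.185:
        x+=.003
        arm.move_l(W(x,-.0365,.062),feed=.05); t,f=st()
        if f[0]<-10: break
cv2.imwrite("pics/scene2.png",arm.snapshot("scene")[:,:,::-1])
a=cv2.imread("pics/scene2.png")[200:400,250:470];cv2.imwrite("pics/scene2c.png",cv2.resize(a,None,fx=3,fy=3))
```

```text
t5.08 tcp [-0.3001 -0.0365  0.0619] F [-0.2 -0.4 -0.1]
t5.56 tcp [-0.2795 -0.0365  0.062 ] F [-0.9 -0.4  0.2]
t6.21 tcp [-0.2498 -0.0365  0.062 ] F [ 0.2  0.7 -0.1]
t6.86 tcp [-0.2199 -0.0365  0.062 ] F [ 0.8  0.4 -0.2]
t7.11 tcp [-0.2168 -0.0365  0.0621] F [0.3 0.3 0.6]
t7.36 tcp [-0.2138 -0.0365  0.062 ] F [0.7 0.6 0.3]
t7.61 tcp [-0.2107 -0.0365  0.062 ] F [ 0.6  0.3 -0.5]
t7.86 tcp [-0.2077 -0.0365  0.062 ] F [ 0.2 -0.1 -0.3]
t8.11 tcp [-0.2047 -0.0365  0.062 ] F [-0.4 -0.3  0.5]
t8.36 tcp [-0.2028 -0.0365  0.0618] F [-5.1 -0.4  2.3]
t8.61 tcp [-0.2026 -0.0365  0.0615] F [-18.   -0.6  11.9]
```

View pics/scene2c.png

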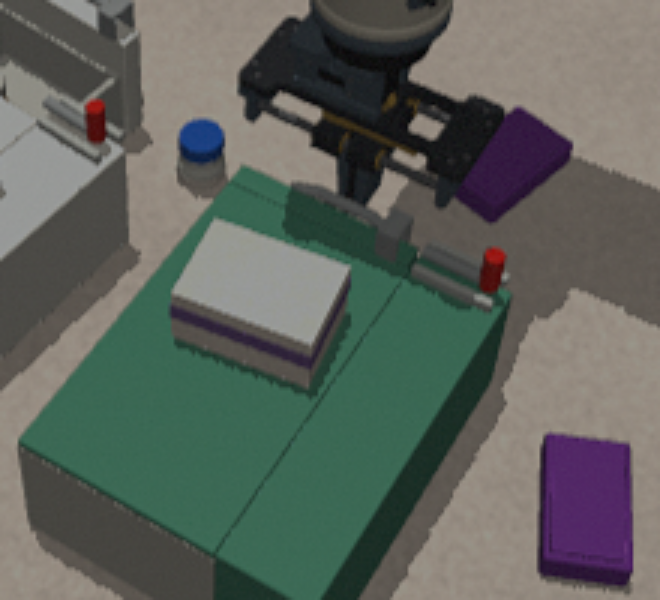

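The drawer is home: the force jumped to 18 N at TCP x = -0.2027 (predicted -0.201), and in the scene picture the keeper arch at crop (393,235) lines up with the bolt rails. Next I'll back off and go to the pin's left side.

Run:
```python
from h import *
import cv2
arm.move_l(W(-.24,-.0365,.062),feed=.1)
arm.move_l(W(-.24,-.0365,.24),feed=.25)
arm.move_l(W(-.14,.145,.24),feed=.25)
arm.move_l(W(-.14,.145,.125),feed=.15); st()
print(inv(P,bp("top",*tc(196,313),.152)),inv(P,bp("scene",*sc(493,253),.152)))
for n in("top","scene"):cv2.imwrite(f"pics/{n}3.png",arm.snapshot(n)[:,:,::-1])
a=cv2.imread("pics/top3.png")[170:330,170:330];b=cv2.imread("pics/scene3.png")[210:370,310:470]
cv2.imwrite("pics/c3.png",cv2.resize(np.hstack([a,b]),None,fx=2.5,fy=2.5))
```

```text
t11.97 tcp [-0.1395  0.145   0.126 ] F [-0.5 -0.4  0. ]
[-0.14030373  0.09476498  0.152     ] [-0.1386538   0.09166898  0.152     ]
```

View pics/c3.png

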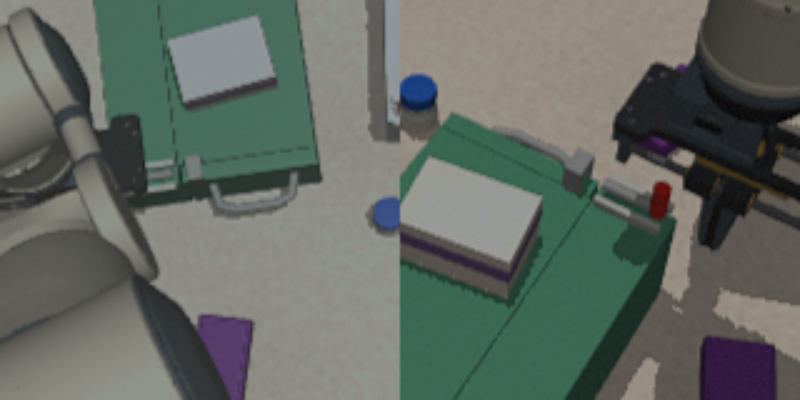

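The left half shows the drawer front flush with the lock column. The right half shows the fingers beside the red pin at crop (661,200). I'll push the bolt across now.

Run:
```python
from h import *
import cv2
arm.move_l(W(-.1397,.12,.124),feed=.08);st()
arm.move_l(W(-.1397,.088,.124),feed=.05);t,f=st()
y=.088
while y>.06 and f[1]<10 and abs(f[0])<15:
    y-=.002
    arm.move_l(W(-.1397,y,.124),feed=.04);t,f=st()
cv2.imwrite("pics/scene4.png",arm.snapshot("scene")[:,:,::-1])
a=cv2.imread("pics/scene4.png")[210:370,310:470];cv2.imwrite("pics/c4.png",cv2.resize(a,None,fx=3.7,fy=3.7))
```

```text
t12.53 tcp [-0.1396  0.1195  0.1241] F [-0.1  0.5 -0.3]
t13.32 tcp [-0.1396  0.088   0.124 ] F [0.4 0.5 0.5]
t13.57 tcp [-0.1397  0.0861  0.124 ] F [-0.4 -0.2  0.1]
t13.82 tcp [-0.1397  0.0839  0.124 ] F [-0.8 -0.2  0.3]
t14.07 tcp [-0.1397  0.0819  0.124 ] F [-0.4  0.   0.5]
t14.32 tcp [-0.1397  0.0799  0.124 ] F [ 0.3  0.3 -0. ]
t14.57 tcp [-0.1397  0.0779  0.124 ] F [ 1.   0.5 -0.9]
t14.82 tcp [-0.1397  0.0759  0.124 ] F [0.2 0.5 0.2]
t15.07 tcp [-0.1397  0.0739  0.124 ] F [-0.8 -0.6  0.9]
t15.32 tcp [-0.1397  0.0731  0.1241] F [-1.  10.5 -0.1]
```

View pics/c4.png

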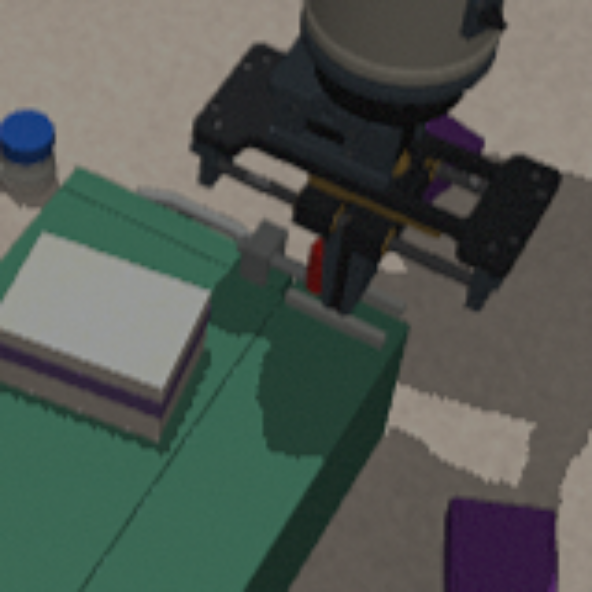

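The bolt hit a stop with 10.5 N at TCP y = 0.073, which puts the pin at about 0.052, a travel of about 40 mm. I'll give it one last small press, retreat and check.

Run:
```python
from h import *
import cv2
arm.move_l(W(-.1397,.071,.124),feed=.04);st()
arm.move_l(W(-.1397,.145,.124),feed=.1)
arm.move_l(W(-.1397,.145,.25),feed=.25)
arm.move_to([.25,.52,.25],R(1));st()
for n in("top","scene"):cv2.imwrite(f"pics/{n}5.png",arm.snapshot(n)[:,:,::-1])
a=cv2.imread("pics/top5.png")[130:330,150:350];b=cv2.imread("pics/scene5.png")[200:400,270:470]
cv2.imwrite("pics/c5.png",cv2.resize(np.hstack([a,b]),None,fx=2,fy=2,interpolation=cv2.INTER_CUBIC))
for n in("top","scene"):
    im=cv2.imread(f"pics/{n}5.png").astype(int);i0=cv2.imread(f"pics/{n}0.png").astype(int)
    m=((im[:,:,2]>110)&(im[:,:,1]<60)&(im[:,:,0]<60)).astype(np.uint8)
    k,_,s,c=cv2.connectedComponentsWithStats(m)
    for j in range(1,k):
        if s[j,4]>8:print(n,c[j],s[j,4],inv(P,bp(n,*c[j],.14)).round(3))
```

```text
t15.62 tcp [-0.1397  0.0728  0.1241] F [-0.8 15.9 -0.6]
t18.58 tcp [-0.4358  0.3816  0.2498] F [-0.2  0.5 -0.7]
top [331.86666667 210.73333333] 15 [-0.106 -0.21   0.14 ]
top [  9.5 221.5] 12 [-0.005  0.64   0.14 ]
top [233.  237.5] 16 [-0.138  0.058  0.14 ]
scene [281.40909091 235.04545455] 22 [-0.116 -0.219  0.14 ]
scene [397.03846154 276.69230769] 26 [-0.147  0.051  0.14 ]
```

View pics/c5.png

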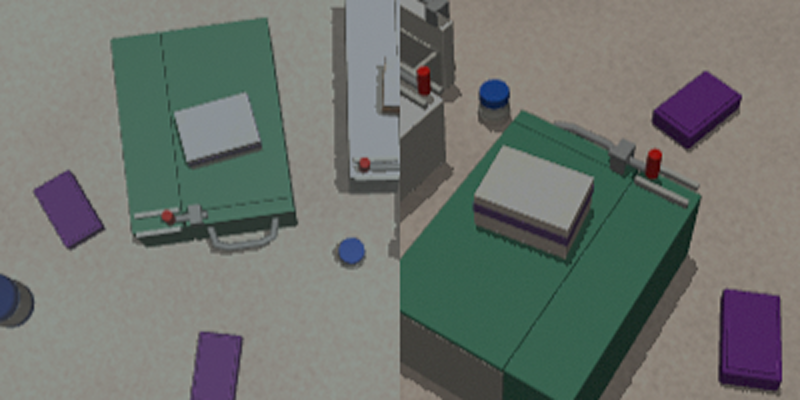

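View pics/top5.png

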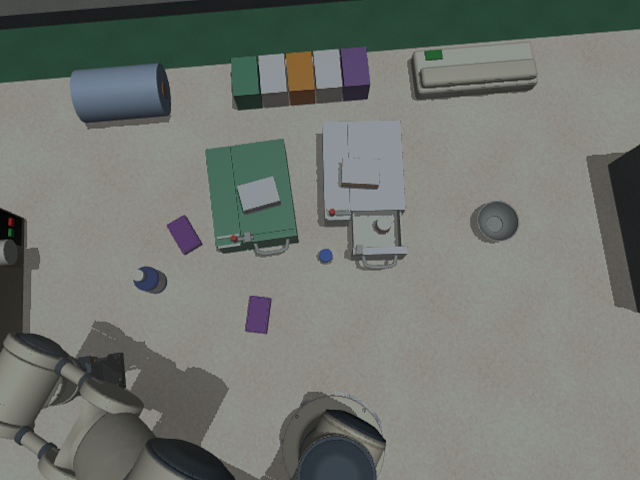

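The green drawer front is flush with the column and the bolt bar runs through the keeper. The green pin is now at top (233,237) and scene (397,277), and everything else is where it started. Handing in.

```bash
python3 -c "
from h import *
arm.sign_off();print(arm.current_t())"
```

```text
the job is handed in; nothing more can be done
the job is handed in; nothing more can be done
```

The green drawer is shut and its bolt is across. I handed the job in after about 18.6 s.

- **Drawer:** I pushed it by its handle bar with closed fingertips until it met its stop. The force reached about 18 N at the position expected for fully shut, and the next picture showed the front flush with the lock column.
- **Bolt:** I pushed the red pin across only after that. It met its end stop at about 16 N after roughly 40 mm of travel. The last pictures show the bolt bar through the keeper. My two camera readings of the pin's position differed by about 7 mm, so the force at the stop is the surer sign that it is fully across.
- **Everything else:** In the before and after pictures I saw no change in the white drawer and its bolt, the jars, cartons, bottle and bowl, or the purple look-alike cases.
- **Not checked:** The steel case cannot be seen inside the shut drawer. It lay flat when I last saw it, just before the push, and nothing touched it.

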